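# Square the lane guide on a carton chute with a rafter square

### The job

The lane guide on the sloping carton chute has been knocked out of true; square it up with the aluminium rafter square. Seen from the robot, lay the square on the chute to the right of the guide, plate flat on the deck, fence drawn flush against the deck's upper edge, and the guide swung so that its right-hand face lies flush along the square's straight edge. Leave the square lying there like that, and do not disturb the other things on the bench or the carton waiting on the chute.

Things in the scene. Friction and masses are not known exactly. Their poses are not given: they have to be found in the camera images.
- square: Aluminium triangular rafter square, 0.27 to 0.45 kg. Fence: bar 22 x 150 x 28 mm (x, y, z). From its -x face, z 8 to 12, a flat plate frame: leg 150 mm long (along -x), 30 wide (y 45 to 75, straight outer edge), and a 24 mm strut from the leg's tip to the fence's -y end; open between. Origin: middle of the fence's underside. On the bench the tip rests 3 deg low, pointing roughly at the robot.
- deck: Fixed aluminium deck, 260 mm down the slope, 330 wide, 10 thick, 25 deg down towards the robot. Origin: middle of the upper edge, on the top surface, 185 mm over the bench; x up the slope (deck: x -260 to 0, free space beyond), y left along the edge, z out of the surface. Square well laid: axes parallel to these, its origin at x +11, z -8 mm. Side walls 28 mm high end 30 mm below the upper edge.
- guide (a joint): Lane guide's angle, rad: 0 = square to the upper edge, positive = its upper end leans right (-y of the deck; left, right: as from the robot); starts at 0.14 to 0.30. Aluminium bar 140 mm long, 20 wide, 20.5 high, lying on the deck, on a half-tight pivot: stays where left, turns at about 0.12 N m. Two black knobs 22 mm across, tops 39 mm above the deck, at the pivot and 78 mm up the slope from it.
- guide_face (a point): Foot of the guide's right-hand face beside its pivot; turns with the guide (x up along it, y left). The bar runs from x = -45 to +95 mm; the pivot is at y = +10 mm here, fixed at x = -120, y = +75 mm of the deck. With the guide at 0 this face lies at y = +65 mm of the deck, and so should the square's straight outer edge (y = 75 mm of the square).
- fence_left (a point): On the square: the fence's face on the plate side, at the height of the plate's underside, 70 mm from the fence's middle towards the straight edge.
- fence_right (a point): The same, 70 mm from the middle towards the strut's end.
- edge_root (a point): On the lower rim of the square's straight outer edge, 28 mm from the fence's face.
- edge_tip (a point): On the lower rim of the square's straight outer edge, 146 mm from the fence's face.
- chute_carton: Red and white carton 85 x 55 x 24 mm (about 0.1 kg) lying on the deck against the lip, left of the guide. Leave alone. Origin: centre of its underside.
- bench_carton: The same sort of carton lying on the bench left of the chute. Leave alone. Origin: centre of its underside.
- tape_roll: Brown roll of packing tape lying flat, 92 mm across, 48 mm high, on the bench behind the square or the chute's right side. Leave alone. Origin: centre of its underside.
- can: Plain drinks can standing upright, 66 mm across, 115 mm high. Leave alone. Origin: centre of its underside.
- offcut: Offcut of aluminium profile, 30 x 90 x 30 mm. Leave alone. Origin: centre of its underside.
- screwdriver: Screwdriver with a black handle, 200 mm long, on the bench left of the chute. Leave alone. Origin: under its middle.
- hex_key: Dark steel hex key, 100 x 32 mm, 8 mm thick, on the bench right of the square. Leave alone. Origin: under its long arm.
Mind the look-alikes: they are no part of the job. Leave any yellow look-alike of the square alone.

How it is judged:
By the outcome, as a careful person would: the job done as asked, in the order asked, and still so for the second after the job is handed in, with the robot touching nothing.
It also fails if it takes over 48 s, if anything falls off the work surface, if the arm or the gripper's body presses on something with over 40 N, if the wrist force passes 120 N, or if a joint passes its speed limit or range.

### The arm

A 6-joint arm with a two-finger parallel gripper is mounted at the origin on the work surface. World frame = base frame: x ahead of the robot, y to its left, z up, the work surface at z = 0. Lengths are in m, angles in rad, forces in N, time in s.
With the tool pointing down it reaches from about 0.25 to 0.775 m from the base axis. Payload 4 kg.
Tool frame: the origin (TCP) lies at the very end of the fingers, on their centre line; the grasp point (between the pads) lies 19 mm behind it; z points along the fingers, y is the line along which they close (so a half turn about z gives the same grasp; the last joint's range is limited). The gripper opens to 94 mm and grips with 3 to 60 N. Pads are 16 mm wide; open, the fingers measure 119 mm over their backs; the gripper's body (75 mm by 177 mm) begins 78 mm behind the grasp point.
Start: joints at [-1.335, 0.087, 1.371, -0, 1.684, -0.103], TCP at [0.183, -0.519, 0.178] pointing down, gripper open.
Joint ranges: [-3.1, 3.1], [-0.76, 2.03], [0.27, 2.55], [-1.08, 4.22], [0.17, 2.65], [-2.57, 2.57]. Speed limits (rad/s): [2.79, 2.79, 3.14, 3.14, 3.14, 3.14].

### API

Orientations are given as [roll, pitch, yaw] about the fixed x, y, z axes, in that order (R = Rz(yaw) Ry(pitch) Rx(roll)).
In Python, from bench import robot gives the robot as it stands. The module is installed in compiled form; this text tells all that it offers.
- The arm moves only by the tool move_arm, never from a script. Its argument "deltas" is one flat list of numbers, 7 for each row, row after row: the turn, a rotation vector about the tool's x, y, z in rad, then the shift along the tool's x, y, z in cm, then the closure, from -1 (fully open) to 1 (shut). A call has 1 to 8 rows; each row is the pose to reach, as a shift and turn from the pose commanded when the call began, along the tool's axes at that moment; what a row does not reach only later rows make up. A row lasts 1/10 s, in which the tool goes at most 50 mm and 8.59 degrees, less where a joint would pass 70% of its speed; a pose out of reach is approached as far as the arm can. A call with a gripper value outside its range is refused whole. The fingers move at their own pace and stop on an object; the grip force is fixed at half the most. Time passes only in rows, so rows that repeat a pose let the fingers close. It gives the time, the measured TCP pose, the force, the opening and the grip force at its end, in the units of the state.
- robot.get_obs(): the state, without advancing time (a new reading comes with each control period).
- robot.snapshot(name): name is "side" or "top"; returns a dict with "image" (480x640x3 uint8, red, green, blue), "depth" (480x640 float32, m along the optical axis (not along the pixel's ray), 0 where there is no reading), "fov_y" (degrees; the focal length in pixels is half the picture's height over the tangent of half this angle, whatever the lens; pixels are square), "cx", "cy" (the principal point, pixels), "D" ([k1, k2, p1, p2, k3] as OpenCV has them; the pictures are not rectified), "origin" and "orientation" of the camera in the world. Camera axes: x right, y up, looking along -z (the intrinsics and any distortion apply to the point x, -y, -z); pixel columns grow to the right and rows downward; lengths in m; the calibration is good to about 2 mm. A picture is of the moment at which its call begins.
- robot.close_job(): hands the job in; it is judged then, once.
The state is a dict: "time": time; "joint_positions": joint angles; "qvel": joint speeds; "joint_torque": joint torques, N m; "tool_pos": TCP position; "ee_rot": TCP orientation; "wrist_force": force on the tool from outside, world axes, zero at the start; "wrist_torque": the same for the moment, N m; "width": finger opening in m; "finger_force": force on a finger pad.
Only numpy, scipy, OpenCV 4.12 (cv2) and the standard library are available. Lean on these libraries where they do the work, as an engineer would, in place of code of your own. Each camera call takes 0.05 s, during which the arm holds its last target. There are 200 camera calls.

## Working session

There is one attempt and no reset: what is moved stays moved. The work goes in short steps, Python scripts to look and compute and a tool call to move; the robot and the scene stay as the last step left them, time stands still between calls to the robot, and variables do not carry over. Pictures are saved under pics/ and viewed, at most 10 in all, crops included, and the job is handed in when it is done.

Besides the shell and the picture viewer there is one more tool, called as name(argument=value, ...), one argument or row to a line, values as JSON. move_arm: Moves the arm, as the interface text tells. Its arguments: {"type":"object","properties":{"deltas":{"type":"array","items":{"type":"number"}}},"required":["deltas"]}

```bash
mkdir -p pics; cat > h.py <<'E'
import numpy as np, cv2, pickle
from scipy.spatial.transform import Rotation as R
from bench import robot
def snap(n,f):
    s=robot.snapshot(n); cv2.imwrite(f'pics/{f}.png',s['image'][:,:,::-1]); pickle.dump(s,open(f'{f}.pkl','wb')); return s
def rot(o):
    o=np.array(o,float)
    return o if o.shape==(3,3) else (R.from_euler('xyz',o).as_matrix() if o.size==3 else R.from_quat(o).as_matrix())
def K(s):
    f=240/np.tan(np.radians(s['fov_y'])/2); return np.array([[f,0,s['cx']],[0,f,s['cy']],[0,0,1.]])
def cloud(s):
    v,u=np.mgrid[0:480,0:640].astype(np.float64)
    p=cv2.undistortPoints(np.stack([u.ravel(),v.ravel()],1)[:,None],K(s),np.array(s['D'],float))[:,0]
    d=s['depth'].ravel().astype(float)
    c=np.stack([p[:,0]*d,-p[:,1]*d,-d],1)
    w=c@rot(s['orientation']).T+np.array(s['origin']); w[d==0]=np.nan
    return w.reshape(480,640,3)
def proj(s,P):
    c=(np.atleast_2d(P)-np.array(s['origin']))@rot(s['orientation']); c[:,1:]*=-1
    return cv2.projectPoints(c,np.zeros(3),np.zeros(3),K(s),np.array(s['D'],float))[0][:,0]
E
python3 - <<'E'
from h import *
for n in('top','side'):
    s=snap(n,n+'0'); print(n,s['fov_y'],s['origin'],s['orientation'],s['D'])
print(robot.get_obs())
E
```

```text
top 47.41028539639119 [0.37492014 0.00208084 1.63384195] [ 0.05251824 -0.00525996 -1.5448638 ] [-0.01069325  0.          0.          0.          0.        ]
side 50.52485044318672 [-0.16321744 -0.81282438  1.00598774] [ 0.85389115 -0.0206049  -0.64424697] [-0.13318087  0.          0.          0.          0.        ]
{'time': 0.1, 'joint_positions': array([-1.33507166e+00,  8.78872370e-02,  1.37207268e+00, -1.74725117e-05,
        1.68358197e+00, -1.03077688e-01]), 'qvel': array([-6.84316219e-05,  1.34827817e-04, -3.33608079e-03, -5.53484741e-04,
        2.82667928e-04, -8.59211889e-04]), 'joint_torque': array([ 9.80891127e-04, -3.41253841e+01, -3.03300583e+01,  7.20105437e-02,
        3.04255367e-02, -9.60844545e-05]), 'tool_pos': array([ 0.1826727 , -0.51821332,  0.17693335]), 'ee_rot': array([-3.13965198e+00, -1.83293913e-04,  3.38800231e-01]), 'wrist_force': array([0.48580997, 0.49595628, 0.65611607]), 'wrist_torque': array([-0.01081552, -0.02988181,  0.00521631]), 'finger_force': 0.0, 'width': 0.0941576132844688}
```

View pics/top0.png

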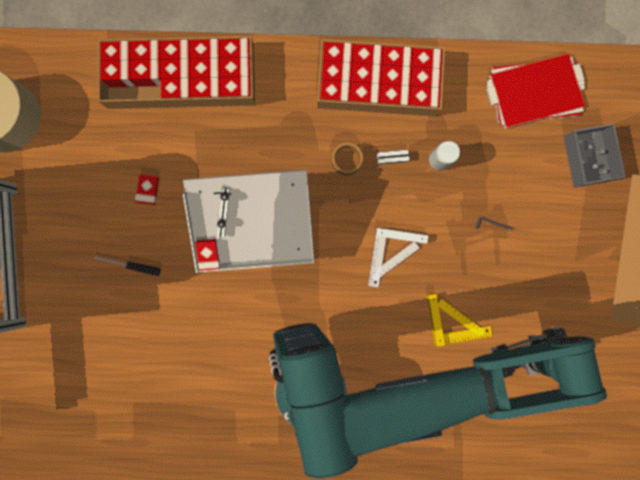

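View pics/side0.png

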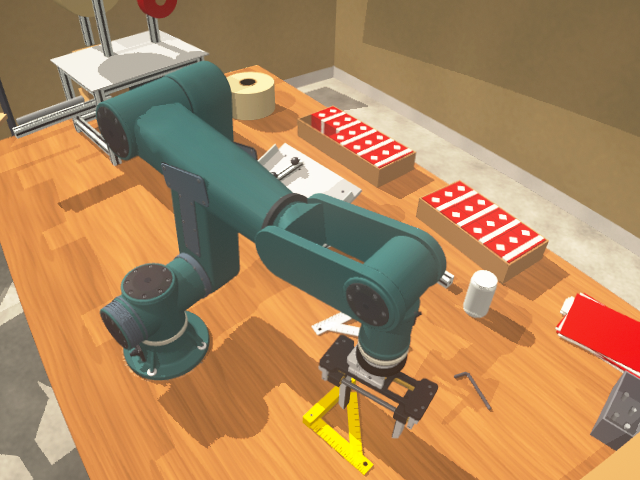

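The top view shows two triangular squares. One is silver: corner (380,232), fence end (427,239), tip (375,283). The other is yellow, at (432–490, 296–345). The aluminium one at about (400,255) is the one meant, and the yellow one is the look-alike. The deck spans (185–313, 172–272), with the guide knobs at (225,190) and (221,224).

```bash
cat > m.py <<'E'
from h import *
from scipy.optimize import minimize, least_squares
import sys
s=pickle.load(open('top0.pkl','rb')); W=cloud(s); im=s['image'].astype(int)
sat=im.max(2)-im.min(2)
# square
m=np.zeros((480,640),bool); m[222:292,362:435]=True
m&=(sat<45)&(im.min(2)>120)
P=W[m]; print('square n',m.sum(),'z',np.nanpercentile(P[:,2],[2,50,98]))
def model(n=3):
    g=[]
    def quad(a,z):g.append((np.array(a,float),z))
    quad([(-11,-75),(11,-75),(11,75),(-11,75)],28)
    quad([(-161,45),(-11,45),(-11,75),(-161,75)],12)
    return g
up=8
mk=cv2.resize(m.astype(np.uint8)*255,None,fx=up,fy=up,interpolation=cv2.INTER_LINEAR)>127
# strut: tip to fence -y end
def sil(p):
    x,y,a=p; Rm=R.from_euler('z',a).as_matrix()@R.from_euler('y',-np.radians(3)).as_matrix()
    o=np.zeros((560,600),np.uint8)
    st=np.array([-11,-75]);d=np.array([-161,57])-st
    import math
    # strut band: outer edge from (-11,-75) to (-161,51)ish, 24 wide inwards
    u=np.array([-150,126.])/np.hypot(150,126); nrm=np.array([u[1],u[0]*-1]);
    a0=np.array([-11,-75.]);a1=np.array([-161,51.])
    q=[(a0),(a1),a1+24*nrm,a0+24*nrm]
    for poly,z in model()+[(np.array(q),12)]:
        zz=[z-28,z] if z==28 else [z-4,z]
        pts=np.vstack([np.c_[poly,np.full(4,k)] for k in zz])/1000
        w=pts@Rm.T+[x,y,0.0006]
        uv=(proj(s,w)-[362,222]+.5)*up
        cv2.fillConvexPoly(o,cv2.convexHull(uv.astype(np.int32)),255)
    return o>0
T=mk[222*up:292*up,362*up:437*up]
def cost(p):
    S=sil(p); return 1-(S&T).sum()/(S|T).sum()
c=np.nanmean(P,0); best=None
for a in (-.3,-.15,0,.15):
    r=minimize(cost,[c[0]+.05,c[1],a],method='Nelder-Mead',options=dict(initial_simplex=[[c[0]+.05,c[1],a],[c[0]+.07,c[1],a],[c[0]+.05,c[1]+.02,a],[c[0]+.05,c[1],a+.1]],xatol=1e-5,fatol=1e-5))
    if best is None or r.fun<best.fun:best=r
print('square pose',best.x,'1-IoU',best.fun)
h=P[:,2]
vis=cv2.resize(s['image'][222:292,362:437],None,fx=up,fy=up,interpolation=cv2.INTER_CUBIC)[:,:,::-1].copy()
ct,_=cv2.findContours(sil(best.x).astype(np.uint8),cv2.RETR_LIST,cv2.CHAIN_APPROX_NONE); cv2.drawContours(vis,ct,-1,(0,0,255),1)
cv2.imwrite('pics/sq.png',vis)
# deck plane
m2=np.zeros((480,640),bool); m2[180:255,245:300]=True
Q=W[m2]; Q=Q[np.isfinite(Q[:,0])]
c0=np.median(Q,0);n=np.linalg.svd(Q-Q.mean(0),full_matrices=False)[2][2]; n*=np.sign(n[2])
print('deck normal',n,'tilt',np.degrees(np.arccos(n[2])),'yaw',np.degrees(np.arctan2(-n[1],-n[0])),'pt',Q.mean(0))
E
python3 m.py
```

```text
square n 1323 z [-0.00149866  0.01093384  0.03393563]
square pose [ 0.47237539 -0.25764257 -0.11913482] 1-IoU 0.19280464054614366
deck normal [-0.42015645 -0.04541143  0.90631471] tilt 24.999060747154246 yaw 6.168707078901018 pt [0.50269591 0.11770632 0.1325151 ]
```

View pics/sq.png

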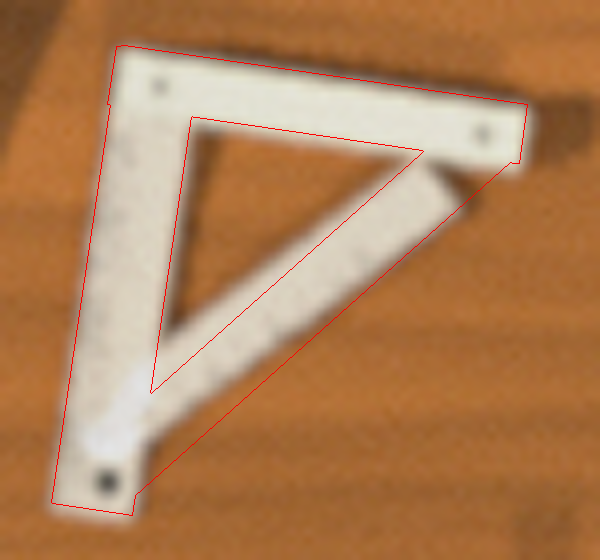

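The crop confirms the silver square: raised fence along the top edge, leg on the left, tip towards the robot at crop (105,485), and the fitted outline lies on the fence and leg. Next, the deck origin and the guide.

```bash
cat > d.py <<'E'
from h import *
def meas(f,n=None):
    s=pickle.load(open(f+'.pkl','rb')); W=cloud(s); return s,W
if __name__=='__main__':
    s,W=meas('top0')
    n=np.array([-0.42015645,-0.04541143,0.90631471]); c=np.array([0.50269591,0.11770632,0.1325151])
    yaw=np.arctan2(-n[1],-n[0]); Rd=R.from_euler('zy',[yaw,-np.radians(25)]).as_matrix()
    print('Rd z',Rd[:,2])
    L=(W-c)@Rd; L[~np.isfinite(L)]=9
    ok=(abs(L[...,2])<.004); 
    A=L[ok&(abs(L[...,0])<.3)&(abs(L[...,1])<.3)]
    # upper edge per y-bin
    for y in np.arange(-.10,.12,.03):
        b=A[abs(A[:,1]-y)<.008]; print(round(y,3),np.sort(b[:,0])[[0,3,-4,-1]].round(4))
    for x in (-.1,-.05,0,.05,.11,.12):
        b=A[abs(A[:,0]-x)<.006]; print('x',x,np.sort(b[:,1])[[0,3,-4,-1]].round(4))
    print('edge from height',(0.185-c[2])/np.sin(np.radians(25)))
    k=(L[...,2]>.030)&(L[...,2]<.045)&(abs(L[...,0])<.2)&(L[...,1]>.02)&(L[...,1]<.2)
    nn,lab,st,ce=cv2.connectedComponentsWithStats(k.astype(np.uint8))
    for i in range(1,nn):
        q=L[lab==i]; print('knob?',st[i],q.mean(0).round(4))
E
python3 d.py
```

```text
Rd z [-0.42261826  0.          0.90630779]
-0.1 [-0.1349 -0.1289  0.118   0.1242]
-0.07 [-0.1361 -0.1317  0.1203  0.1234]
-0.04 [-0.1347 -0.132   0.1234  0.1249]
-0.01 [-0.3    -0.1347  0.1244  0.1259]
0.02 [-0.2974 -0.2911  0.1246  0.1251]
0.05 [-0.2997 -0.2956  0.1223  0.1242]
0.08 [-0.2998 -0.2978  0.1233  0.1263]
0.11 [-0.2992 -0.2957  0.1253  0.1266]
x -0.1 [-0.0988 -0.0938  0.1596  0.1656]
x -0.05 [-0.098  -0.0955  0.1636  0.219 ]
x 0 [-0.0998 -0.0966  0.1591  0.2251]
x 0.05 [-0.1006 -0.0958  0.184   0.2215]
x 0.11 [-0.1042 -0.099   0.2006  0.2208]
x 0.12 [-0.1042 -0.099   0.2136  0.226 ]
edge from height 0.12418985347160057
knob? [220 191   9  11  66] [0.0829 0.115  0.0388]
knob? [224 203   1   1   1] [0.0619 0.1194 0.0317]
knob? [227 203   1   1   1] [0.0616 0.1112 0.0328]
knob? [222 204   1   1   1] [0.0595 0.1251 0.0316]
knob? [225 205   1   1   1] [0.0567 0.1172 0.0333]
knob? [223 206   1   1   1] [0.0538 0.1232 0.0319]
knob? [221 209   1   1   1] [0.0453 0.1301 0.0303]
knob? [223 208   1   1   1] [0.048  0.1242 0.0312]
knob? [225 208   1   1   1] [0.0474 0.1189 0.0308]
kn
[... 356 characters left out ...]
nob? [224 231   1   1   1] [-0.0178  0.131   0.0312]
knob? [218 232   2   2   2] [-0.0207  0.1465  0.032 ]
knob? [218 236   1   2   2] [-0.0316  0.1492  0.0335]
knob? [223 237   1   1   1] [-0.035   0.1363  0.0313]
knob? [201 241  21  31 324] [-0.0882  0.1813  0.0334]
knob? [239 267   3   2   4] [-0.1305  0.1014  0.0322]
knob? [246 267   2   2   3] [-0.1305  0.0842  0.0324]
knob? [253 267   1   1   1] [-0.1311  0.0656  0.032 ]
knob? [257 267   1   1   1] [-0.1328  0.0547  0.0302]
knob? [223 269   2   1   2] [-0.1308  0.1489  0.0318]
knob? [228 269   1   1   1] [-0.1304  0.1355  0.035 ]
knob? [231 269   1   1   1] [-0.13    0.1267  0.0372]
knob? [234 269   1   1   1] [-0.1323  0.1191  0.0337]
```

```bash
sed -i "s/'zy',\[yaw,-np/'ZY',[yaw,-np/; s/print('knob/st[i,4]>30 and print('knob/" d.py; python3 d.py
```

```text
Rd z [-0.42017122 -0.04541303  0.90630779]
-0.1 [-0.2997 -0.1339  0.1213  0.1237]
-0.07 [-0.2967 -0.1349  0.1246  0.126 ]
-0.04 [-0.2995 -0.2903  0.1231  0.1253]
-0.01 [-0.2999 -0.2956  0.1246  0.126 ]
0.02 [-0.2977 -0.2914  0.1224  0.1249]
0.05 [-0.2985 -0.2961  0.1226  0.1256]
0.08 [-0.2992 -0.2939  0.1245  0.1254]
0.11 [-0.2991 -0.2955  0.1238  0.1261]
x -0.1 [-0.0999 -0.0974  0.1599  0.2253]
x -0.05 [-0.0987 -0.0959  0.2225  0.2239]
x 0 [-0.0998 -0.0971  0.2216  0.2238]
x 0.05 [-0.1002 -0.0977  0.2234  0.2242]
x 0.11 [-0.1025 -0.1001  0.2241  0.2265]
x 0.12 [-0.1032 -0.1003  0.2239  0.2263]
edge from height 0.12418985347160057
knob? [220 193   9   9  57] [0.0814 0.118  0.0353]
knob? [217 219   9  10  58] [0.0056 0.1361 0.0351]
```

```bash
cat > p.py <<'E'
from h import *
c=np.array([0.50269591,0.11770632,0.1325151]); yawd=np.radians(6.17)
Rd=R.from_euler('ZY',[yawd,-np.radians(25)]).as_matrix(); Od=c+Rd@[.1244,.0615,0]
G=np.array([[0,1,0],[1,0,0],[0,0,-1.]]) # tool axes in square frame (cols: y,x,-z)
def sqbench(o=(0.4718,-0.2575),a=-0.119,dz=0.,gy=.008,gz=.011):
    Rs=R.from_euler('ZY',[a,-np.radians(3)]).as_matrix()
    return Rs@G, np.array([*o,.0006])+Rs@[0,gy,gz]+[0,0,dz]
def deck(x=0,y=0,z=0,yaw=0): # tool TCP at deck coords (m)
    return Rd@R.from_euler('z',yaw).as_matrix()@G, Od+Rd@[x,y,z]
def delta(T,obs=None):
    o=obs or robot.get_obs(); Rt=rot(o['ee_rot']); 
    print('turn',(R.from_matrix(Rt.T@T[0]).as_rotvec()).round(4),'cm',(100*Rt.T@(T[1]-o['tool_pos'])).round(2),
     't',round(o['time'],2),'F',o['wrist_force'].round(1),'w',round(o['width']*1e3,1),'ff',round(float(o['finger_force']),1))
def indeck(o=None):
    o=o or robot.get_obs(); print('tcp deck mm',(1e3*Rd.T@(o['tool_pos']-Od)).round(1),'rel rot deg',np.degrees(R.from_matrix(Rd.T@rot(o['ee_rot'])@G.T).as_rotvec()).round(2))
    print('F deck',(Rd.T@o['wrist_force']).round(1))
if __name__=='__main__': print(Od); delta(sqbench(dz=.06))
E
python3 p.py
```

```text
[0.60817756 0.19096774 0.18508881]
turn [-0.0485  0.0279 -1.1128] cm [ 36.23 -15.7   10.57] t 0.1 F [0.5 0.5 0.7] w 94.2 ff 0.0
```

move_arm(
  deltas=[-0.05, 0.03, -1.11, 36.2, -15.7, 8, -1, -0.05, 0.03, -1.11, 36.2, -15.7, 8, -1, -0.05, 0.03, -1.11, 36.2, -15.7, 8, -1, -0.05, 0.03, -1.11, 36.2, -15.7, 10.6, -1, -0.05, 0.03, -1.11, 36.2, -15.7, 10.6, -1, -0.05, 0.03, -1.11, 36.2, -15.7, 10.6, -1, -0.05, 0.03, -1.11, 36.2, -15.7, 10.6, -1, -0.05, 0.03, -1.11, 36.2, -15.7, 10.6, -1],
)

```text
time: 0.9
tool_pos: [0.4665, -0.2545, 0.0737]
ee_rot: [3.087, 0.001, 1.453]
wrist_force: [0.2, -0.4, 0.3]
width: 0.0942
finger_force: 0.0
```

```bash
python3 p.py
```

```text
[0.60817756 0.19096774 0.18508881]
turn [0.0027 0.0009 0.0012] cm [0.57 0.5  0.24] t 0.9 F [ 0.2 -0.4  0.3] w 94.2 ff 0.0
```

move_arm(
  deltas=[0, 0, 0, 0, 0, 0, -1, 0, 0, 0, 0, 0, 0, -1],
)

```text
time: 1.1
tool_pos: [0.4655, -0.2552, 0.0736]
ee_rot: [3.089, 0.0, 1.451]
wrist_force: [-0.1, -0.6, 0.7]
width: 0.094
finger_force: 0.0
```

```bash
python3 - <<'E'
from p import *
delta(sqbench(dz=.06)); delta(sqbench())
s=snap('side','side1'); s2=snap('top','top1')
T=sqbench(); Rs=T[0]@G.T
# overlay predicted fence top corners on the side picture
pts=[(x,y,.028) for x,y in((-.011,-.075),(.011,-.075),(.011,.075),(-.011,.075))]
im=s['image'][:,:,::-1].copy(); uv=proj(s,np.array(pts)@Rs.T+[0.4718,-.2575,.0006])
u0=uv.mean(0).astype(int)-[80,60]; cr=cv2.resize(im[u0[1]:u0[1]+120,u0[0]:u0[0]+160],None,fx=5,fy=5,interpolation=cv2.INTER_CUBIC)
cv2.polylines(cr,[((uv-u0+.5)*5).astype(np.int32)],True,(0,0,255),1); cv2.imwrite('pics/near1.png',cr)
E
```

```text
turn [ 0.0007  0.0005 -0.0005] cm [0.65 0.59 0.24] t 1.1 F [-0.1 -0.6  0.7] w 94.0 ff 0.0
turn [ 0.0007  0.0005 -0.0005] cm [0.65 0.27 6.23] t 1.1 F [-0.1 -0.6  0.7] w 94.0 ff 0.0
```

View pics/near1.png

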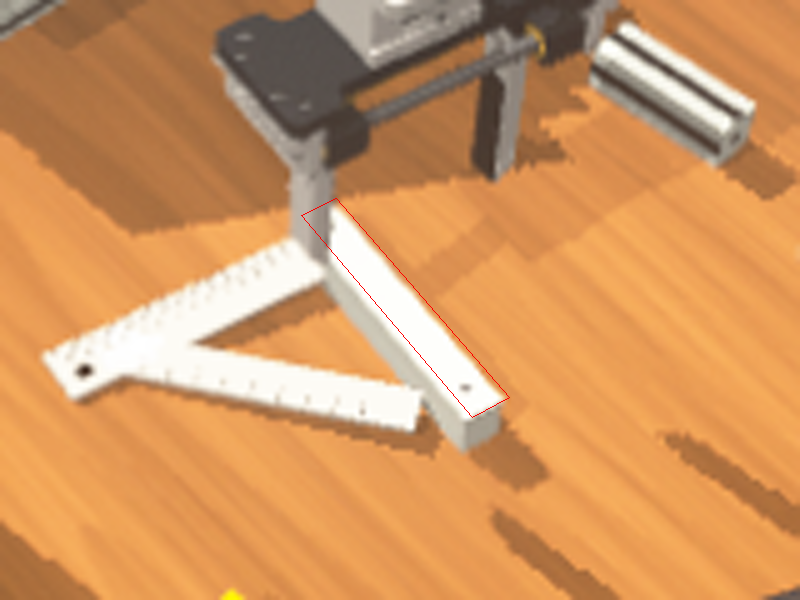

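The view shows the left finger over the opening behind the fence. The outline drawn from my estimate sits about 1.5 px too far towards +x, so I shift the origin by -2 mm in x and descend in two stages.

move_arm(
  deltas=[0, 0, 0, 0.65, 0.25, 2.5, -1, 0, 0, 0, 0.65, 0.25, 3.5, -1, 0, 0, 0, 0.65, 0.15, 4.5, -1, 0, 0, 0, 0.65, 0.15, 4.5, -1, 0, 0, 0, 0.65, 0.15, 4.5, -1],
)

```text
time: 1.7
tool_pos: [0.4702, -0.251, 0.0301]
ee_rot: [3.086, 0.001, 1.448]
wrist_force: [-0.5, 0.4, 0.7]
width: 0.0938
finger_force: 0.0
```

```bash
python3 - <<'E'
from p import *
delta(sqbench(o=(.4698,-.2575)))
E
```

```text
turn [ 0.0032  0.0014 -0.0038] cm [ 0.15 -0.13  1.85] t 1.7 F [-0.5  0.4  0.7] w 93.8 ff 0.0
```

move_arm(
  deltas=[0, 0, 0, 0.15, -0.1, 1.0, -1, 0, 0, 0, 0.15, -0.1, 1.8, -1, 0, 0, 0, 0.15, -0.1, 1.8, -1, 0, 0, 0, 0.15, -0.1, 1.8, 1, 0, 0, 0, 0.15, -0.1, 1.8, 1, 0, 0, 0, 0.15, -0.1, 1.8, 1, 0, 0, 0, 0.15, -0.1, 1.8, 1, 0, 0, 0, 0.15, -0.1, 1.8, 1],
)

```text
time: 2.5
tool_pos: [0.4708, -0.2489, 0.012]
ee_rot: [3.086, 0.001, 1.449]
wrist_force: [-0.2, -0.4, 1.0]
width: 0.0575
finger_force: 0.0
```

move_arm(
  deltas=[0, 0, 0, 0, 0, 0, 1, 0, 0, 0, 0, 0, 0, 1, 0, 0, 0, 0, 0, 0, 1, 0, 0, 0, 0, 0, 0, 1],
)

```text
time: 2.9
tool_pos: [0.4706, -0.2489, 0.0118]
ee_rot: [3.086, 0.001, 1.449]
wrist_force: [-0.1, -0.6, 0.3]
width: 0.0252
finger_force: 0.0
```

```bash
python3 - <<'E'
from p import *
delta(sqbench(o=(.4698,-.2575)))
E
```

```text
turn [ 0.003   0.001  -0.0027] cm [-0.07 -0.04  0.01] t 2.9 F [-0.1 -0.6  0.3] w 25.2 ff 0.0
```

move_arm(
  deltas=[0, 0, 0, 0, 0, 0, 1, 0, 0, 0, 0, 0, 0, 1, 0, 0, 0, 0, 0, 0, 1],
)

```text
time: 3.2
tool_pos: [0.4706, -0.2488, 0.0118]
ee_rot: [3.086, 0.001, 1.449]
wrist_force: [-0.8, 0.4, -0.0]
width: 0.0019
finger_force: 0.0
```

move_arm(
  deltas=[0, 0, 0, 0, 0, -1, 1, 0, 0, 0, 0, 0, -2.5, 1, 0, 0, 0, 0, 0, -4, 1, 0, 0, 0, 0, 0, -6, 1, 0, 0, 0, 0, 0, -6, 1, 0, 0, 0, 0, 0, -6, 1],
)

```text
time: 3.8
tool_pos: [0.4677, -0.2486, 0.0723]
ee_rot: [3.085, 0.002, 1.449]
wrist_force: [0.0, -0.6, -1.0]
width: 0.0004
finger_force: 0.0
```

```bash
python3 - <<'E'
from p import *
o=robot.get_obs(); Rt=rot(o['ee_rot']); print(o['wrist_force'],o['wrist_torque'],o['width'],o['finger_force'])
s=snap('top','top2'); snap('side','side2'); W=cloud(s)
# square points in tool/square frame
Rs=Rt@G.T; O=o['tool_pos']-Rs@[0,.008,.011]
L=(W-O)@Rs; im=s['image'].astype(int); m=(im.max(2)-im.min(2)<45)&(im.min(2)>120)&(abs(L[...,2]-.012)<.03)&(abs(L[...,1])<.1)&(L[...,0]<-.03)&(L[...,0]>-.2)
P=L[m]; print(len(P)); A=np.c_[P[:,:2],np.ones(len(P))]; f=np.linalg.lstsq(A,P[:,2],rcond=None)[0]; print('plate plane slopes',f)
leg=m&(L[...,1]>.03)
v,u=np.where(leg)
for x in np.arange(-.15,-.03,.02):
    b=P[abs(P[:,0]-x)<.006]; print(round(x,3), 'max y mm',1e3*np.sort(b[:,1])[-3:] )
print('min x',np.sort(P[:,0])[:4])
d=deck(x=.035,y=-.09,z=.12); delta(d); indeck()
E
```

```text
[ 0.02627242 -0.5945701  -1.02621521] [-0.00944705  0.01223459  0.02863517] 0.00040256053400921916 0.0
0
plate plane slopes [0. 0. 0.]
-0.15 max y mm []
-0.13 max y mm []
-0.11 max y mm []
-0.09 max y mm []
-0.07 max y mm []
-0.05 max y mm []
min x []
turn [-0.3808  0.0561 -0.2239] cm [ 36.09  10.17 -23.29] t 3.9 F [ 0.2  0.5 -0.6] w 0.5 ff 0.0
tcp deck mm [-218.5 -421.2  -24.4] rel rot deg [ -3.22  21.82 -12.83]
F deck [-0.   0.5 -0.7]
```

The gripper shut completely without meeting the fence, so I look again.

```bash
python3 - <<'E'
from p import *
s=pickle.load(open('side2.pkl','rb')); im=s['image'][:,:,::-1]
o=robot.get_obs(); uv=proj(s,o['tool_pos'])[0]; print(uv)
s2=pickle.load(open('top2.pkl','rb')); uv2=proj(s2,o['tool_pos'])[0]; print(uv2)
def crop(im,u,k=4,h=(50,75)):
    u=u.astype(int); return cv2.resize(im[u[1]-h[1]:u[1]+h[1],u[0]-h[0]:u[0]+h[0]],None,fx=k,fy=k,interpolation=cv2.INTER_CUBIC)
cv2.imwrite('pics/two.png',np.hstack([crop(im,uv),crop(s2['image'][:,:,::-1],uv2)]))
E
```

```text
[381.10598346 302.44215798]
[400.7843194  235.05883128]
```

View pics/two.png

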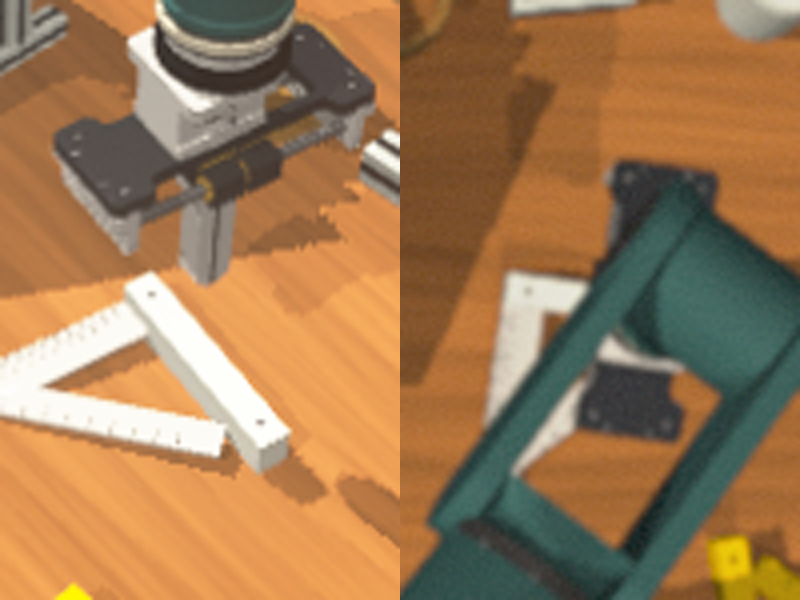

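```bash
python3 - <<'E'
from p import *
def ray(s,uv,z):
    p=cv2.undistortPoints(np.array([uv],float)[None],K(s),np.array(s['D'],float))[0,0]
    d=rot(s['orientation'])@[p[0],-p[1],-1]; o=np.array(s['origin']); return o+d*(z-o[2])/d[2]
s2=pickle.load(open('side2.pkl','rb')); t2=pickle.load(open('top2.pkl','rb'))
for uv in((331+125/4,227+285/4),(331+155/4,227+272/4),(331+288/4,227+435/4),(331+255/4,227+445/4)): print(uv,ray(s2,uv,.028).round(4), cloud(s2)[int(uv[1])+1,int(uv[0])].round(3))
print('top corner, fence left/upper',ray(t2,(350+108/4,160+270/4),.028))
t0=pickle.load(open('top0.pkl','rb')); print('t0 corner',ray(t0,(362+117/8,222+45/8),.028), ray(t0,(362+527/8,222+104/8),.028))
for n in('side1','side2'):
  s=pickle.load(open(n+'.pkl','rb')); print(n,s['origin'],s['orientation'],s['cx'],s['cy'])
for n in ('top0','top2'):
  s=pickle.load(open(n+'.pkl','rb')); print(n,s['origin'],s['orientation'],s['cx'],s['cy'])
for n in ('side0','side1','side2'):
  s=pickle.load(open(n+'.pkl','rb'));W=cloud(s);im=s['image'].astype(int);m=(im.min(2)>215)&(W[...,2]>.015)&(W[...,2]<.04)&(abs(W[...,0]-.47)<.1)&(abs(W[...,1]+.26)<.13);q=W[m];print(n,m.sum(),q.mean(0) if len(q) else '',np.argwhere(m).mean(0))
E
```

```text
(362.25, 298.25) [ 0.4656 -0.1826  0.028 ] [ 0.465 -0.183  0.026]
(369.75, 295.0) [ 0.4887 -0.1854  0.028 ] [ 0.485 -0.187  0.027]
(403.0, 335.75) [ 0.4668 -0.3342  0.028 ] [ 0.471 -0.331  0.021]
(394.75, 338.25) [ 0.4454 -0.3278  0.028 ] [ 0.45  -0.322  0.016]
top corner, fence left/upper [ 0.48973427 -0.18428201  0.028     ]
t0 corner [ 0.48933609 -0.18318386  0.028     ] [ 0.47154153 -0.33473983  0.028     ]
side1 [-0.16321744 -0.81282438  1.00598774] [ 0.85389115 -0.0206049  -0.64424697] 321.9203109110719 236.32908987085955
side2 [-0.16321744 -0.81282438  1.00598774] [ 0.85389115 -0.0206049  -0.64424697] 321.9203109110719 236.32908987085955
top0 [0.37492014 0.00208084 1.63384195] [ 0.05251824 -0.00525996 -1.5448638 ] 315.6306988542598 236.13493112948032
top2 [0.37492014 0.00208084 1.63384195] [ 0.05251824 -0.00525996 -1.5448638 ] 315.6306988542598 236.13493112948032
side0 0  [nan nan]
side1 364 [ 0.46547524 -0.26739056  0.02785097] [319.02472527 384.32692308]
side2 408 [ 0.46591738 -0.25968802  0.02776141] [317.08333333 382.43382353]<stdin>:14: RuntimeWarning: Mean of empty slice.
  ret = um.true_divide(
```

```bash
python3 - <<'E'
from p import *
o=robot.get_obs(); print(o['tool_pos'])
s=pickle.load(open('side2.pkl','rb'));W=cloud(s)
for v in range(280,304,2): print(v,[W[v,u].round(3).tolist() for u in (379,382,385)])
Rt=rot(o['ee_rot']);print(Rt[:,2])
E
```

```text
[ 0.46676489 -0.2479998   0.07066083]
280 [[0.447, -0.249, 0.162], [0.449, -0.257, 0.168], [0.461, -0.255, 0.159]]
282 [[0.449, -0.248, 0.153], [0.45, -0.257, 0.161], [0.462, -0.255, 0.152]]
284 [[0.447, -0.25, 0.15], [0.451, -0.256, 0.153], [0.461, -0.256, 0.147]]
286 [[0.448, -0.251, 0.144], [0.452, -0.257, 0.146], [0.463, -0.256, 0.139]]
288 [[0.448, -0.252, 0.137], [0.452, -0.257, 0.139], [0.463, -0.257, 0.133]]
290 [[0.45, -0.251, 0.128], [0.454, -0.256, 0.13], [0.461, -0.259, 0.129]]
292 [[0.449, -0.253, 0.124], [0.455, -0.257, 0.124], [0.464, -0.258, 0.118]]
294 [[0.449, -0.253, 0.117], [0.456, -0.256, 0.115], [0.465, -0.258, 0.111]]
296 [[0.45, -0.253, 0.11], [0.456, -0.257, 0.109], [0.466, -0.258, 0.103]]
298 [[0.524, -0.187, -0.005], [0.458, -0.257, 0.1], [0.533, -0.2, 0.0]]
300 [[0.516, -0.195, -0.001], [0.522, -0.2, -0.0], [0.531, -0.203, -0.003]]
302 [[0.512, -0.2, -0.002], [0.518, -0.205, -0.0], [0.524, -0.21, -0.001]]
[ 0.05341935 -0.00666871 -0.9985499 ]
```

The side depth puts the real fingertips at z ≈ 0.098–0.100, while the reported TCP z is 0.071. The reported TCP therefore runs about 27 mm beyond the tips, and the fingers closed above the fence. I'll reopen and find the real offset by touching the bench gently with the open fingers.

```bash
python3 - <<'E'
from p import *
T=sqbench(o=(.469,-.258)); delta(T)
o=robot.get_obs(); Rt=rot(o['ee_rot'])
for D in (.02,.027): delta((T[0],T[1]+D*T[0][:,2]))
s=pickle.load(open('side1.pkl','rb'));W=cloud(s)
# open far finger tip in side1: lowest non-bench pixel in the region around the +x finger
P=W[(abs(W[...,0]-.515)<.02)&(abs(W[...,1]+.255)<.02)&(W[...,2]>.045)]; print('side1 +x finger min z',np.sort(P[:,2])[:6].round(3),'reported .0736')
P=W[(abs(W[...,0]-.415)<.02)&(abs(W[...,1]+.255)<.02)&(W[...,2]>.045)]; print('-x finger',np.sort(P[:,2])[:6].round(3))
E
```

```text
turn [ 0.0015  0.0003 -0.0027] cm [-0.16 -0.03  5.91] t 3.9 F [ 0.2  0.5 -0.6] w 0.5 ff 0.0
turn [ 0.0015  0.0003 -0.0027] cm [-0.16 -0.04  7.91] t 3.9 F [ 0.2  0.5 -0.6] w 0.5 ff 0.0
turn [ 0.0015  0.0003 -0.0027] cm [-0.16 -0.04  8.61] t 3.9 F [ 0.2  0.5 -0.6] w 0.5 ff 0.0
side1 +x finger min z [0.103 0.103 0.105 0.105 0.106 0.106] reported .0736
-x finger [0.094 0.095 0.1   0.1   0.105 0.105]
```

move_arm(
  deltas=[0, 0, 0, 0, 0, 0, -1, 0, 0, 0, 0, 0, 0, -1, 0, 0, 0, 0, 0, 0, -1, 0, 0, 0, 0, 0, 0, -1, 0, 0, 0, 0, 0, 0, -1, 0, 0, 0, 0, 0, 0, -1, 0, 0, 0, 0, 0, 0, -1, 0, 0, 0, 0, 0, 0, -1],
)

```text
time: 4.7
tool_pos: [0.4673, -0.2484, 0.0717]
ee_rot: [3.086, 0.001, 1.449]
wrist_force: [-0.5, 0.5, 0.2]
width: 0.0608
finger_force: 0.0
```

move_arm(
  deltas=[0, 0, 0, -0.15, 0, 1, -1, 0, 0, 0, -0.15, 0, 2, -1, 0, 0, 0, -0.15, 0, 3, -1, 0, 0, 0, -0.15, 0, 4, -1, 0, 0, 0, -0.15, 0, 6, -1, 0, 0, 0, -0.15, 0, 8, -1, 0, 0, 0, -0.15, 0, 8.3, -1, 0, 0, 0, -0.15, 0, 8.3, -1],
)

```text
time: 5.5
tool_pos: [0.471, -0.2499, -0.0124]
ee_rot: [3.088, -0.0, 1.449]
wrist_force: [0.3, -0.7, 0.7]
width: 0.0939
finger_force: 0.0
```

```bash
python3 - <<'E'
from p import *
T=sqbench(o=(.469,-.258)); D=.027; delta((T[0],T[1]+D*T[0][:,2])); o=robot.get_obs(); print(o['tool_pos'])
s=snap('side','side3');W=cloud(s)
for cx in (.415,.52):
    P=W[(abs(W[...,0]-cx)<.025)&(abs(W[...,1]+.257)<.02)&(W[...,2]>.006)]; print(cx,np.sort(P[:,2])[:8].round(3))
E
```

```text
turn [ 0.0008 -0.0002 -0.0027] cm [-0.02 -0.03  0.3 ] t 5.5 F [ 0.3 -0.7  0.7] w 93.9 ff 0.0
[ 0.47095956 -0.24993597 -0.0123962 ]
0.415 [0.006 0.006 0.006 0.006 0.006 0.006 0.006 0.006]
0.52 [0.007 0.017 0.019 0.02  0.02  0.021 0.021 0.023]
```

move_arm(
  deltas=[0, 0, 0, 0, 0, 0.4, -1, 0, 0, 0, 0, 0, 0.7, -1, 0, 0, 0, 0, 0, 0.9, -1, 0, 0, 0, 0, 0, 0.9, -1],
)

```text
time: 5.95
tool_pos: [0.4743, -0.2508, -0.018]
ee_rot: [3.082, 0.001, 1.449]
wrist_force: [1.4, 2.5, 4.8]
width: 0.094
finger_force: 2.7
```

A 5 N contact came too early to be the bench. It is most likely the wide-open rear finger on the strut. I raise, narrow the opening, lower again and close.

move_arm(
  deltas=[0, 0, 0, 0, 0, -1.0, 0, 0, 0, 0, 0, 0, -1.0, 0, 0, 0, 0, 0, 0, -1.0, 0, 0, 0, 0, 0, 0, -1.0, 0, 0, 0, 0, 0, 0, -1.0, 0, 0, 0, 0, 0, 0, -1.0, 0],
)

```text
time: 6.55
tool_pos: [0.4713, -0.2504, -0.0106]
ee_rot: [3.087, 0.001, 1.449]
wrist_force: [0.5, 0.1, 0.2]
width: 0.05
finger_force: 0.0
```

```bash
python3 - <<'E'
from p import *
o=robot.get_obs(); print(o['tool_pos'],o['wrist_force'],o['width'])
s=snap('side','side4');W=cloud(s)
im=s['image'].astype(int);m=(im.min(2)>200)&(W[...,2]>.02)&(W[...,2]<.035)&(abs(W[...,0]-.47)<.06)&(abs(W[...,1]+.26)<.1)
P=W[m]; print(len(P))
for y in(-.32,-.30,-.28): 
    b=P[abs(P[:,1]-y)<.008]; print(y,len(b),'fence x mean',b[:,0].mean().round(4))
a=np.tan(-.119); print('expected', [round(.4675-(y+.258)*a*-1*-1,4) for y in(-.32,-.30,-.28)])
s=pickle.load(open('side2.pkl','rb'));W=cloud(s);im=s['image'].astype(int);m=(im.min(2)>200)&(W[...,2]>.02)&(W[...,2]<.035)&(abs(W[...,0]-.47)<.06)&(abs(W[...,1]+.26)<.1);P=W[m]
for y in(-.32,-.30,-.28): 
    b=P[abs(P[:,1]-y)<.008]; print('side2',y,len(b),'fence x mean',b[:,0].mean().round(4))
E
```

```text
[ 0.47132797 -0.25036912 -0.01063892] [0.50237301 0.07657575 0.19858419] 0.05003142860094008
273
-0.32 28 fence x mean 0.4631
-0.3 48 fence x mean 0.4622
-0.28 50 fence x mean 0.463
expected [np.float64(0.4601), np.float64(0.4625), np.float64(0.4649)]
side2 -0.32 49 fence x mean 0.4593
side2 -0.3 49 fence x mean 0.4613
side2 -0.28 50 fence x mean 0.4629
```

move_arm(
  deltas=[0, 0, 0, 0, -0.1, 0.4, 0, 0, 0, 0, 0, -0.1, 0.75, 0, 0, 0, 0, 0, -0.1, 0.75, 0, 0, 0, 0, 0, -0.1, 0.75, 0],
)

```text
time: 7.0
tool_pos: [0.4709, -0.2503, -0.0181]
ee_rot: [3.087, 0.001, 1.449]
wrist_force: [0.1, 0.3, 0.9]
width: 0.0471
finger_force: 0.0
```

move_arm(
  deltas=[0, 0, 0, 0, 0, 0, 1, 0, 0, 0, 0, 0, 0, 1, 0, 0, 0, 0, 0, 0, 1, 0, 0, 0, 0, 0, 0, 1, 0, 0, 0, 0, 0, 0, 1, 0, 0, 0, 0, 0, 0, 1],
)

```text
time: 7.6
tool_pos: [0.4715, -0.2506, -0.0175]
ee_rot: [3.085, 0.001, 1.449]
wrist_force: [0.8, -0.2, 0.2]
width: 0.022
finger_force: 30.0
```

Gripped: width 22.0 mm, 30 N. Now I lift and check the hold.

move_arm(
  deltas=[0, 0, 0, 0, 0, -1, 1, 0, 0, 0, 0, 0, -2.5, 1, 0, 0, 0, 0, 0, -5, 1, 0, 0, 0, 0, 0, -9, 1, 0, 0, 0, 0, 0, -13, 1, 0, 0, 0, 0, 0, -17, 1, 0, 0, 0, 0, 0, -20, 1, 0, 0, 0, 0, 0, -20, 1],
)

```text
time: 8.4
tool_pos: [0.4619, -0.2504, 0.1875]
ee_rot: [3.078, 0.006, 1.449]
wrist_force: [-0.2, -1.1, -4.0]
width: 0.0219
finger_force: 30.0
```

```bash
python3 - <<'E'
from p import *
D=.030
o=robot.get_obs(); print(o['tool_pos'],o['wrist_force'],o['width'],o['finger_force'])
d=deck(x=.031,y=-.085,z=.06); delta((d[0],d[1]+D*d[0][:,2])); indeck()
s=snap('side','side5'); snap('top','top5'); im=s['image'][:,:,::-1]
uv=proj(s,o['tool_pos'])[0].astype(int); print(uv)
cv2.imwrite('pics/s5.png',cv2.resize(im[uv[1]-70:uv[1]+80,uv[0]-120:uv[0]+80],None,fx=4,fy=4,interpolation=cv2.INTER_CUBIC))
E
```

```text
[ 0.46190101 -0.25039553  0.18749596] [-0.155749   -1.13474808 -3.95095661] 0.021949099306249175 29.996449649333954
turn [-0.3715  0.0627 -0.2223] cm [37.64 12.82 -3.19] t 8.4 F [-0.2 -1.1 -4. ] w 21.9 ff 30.0
tcp deck mm [-173.8 -423.1   83.7] rel rot deg [ -3.59  21.29 -12.74]
F deck [-1.9 -1.1 -3.5]
[385 270]
```

View pics/s5.png

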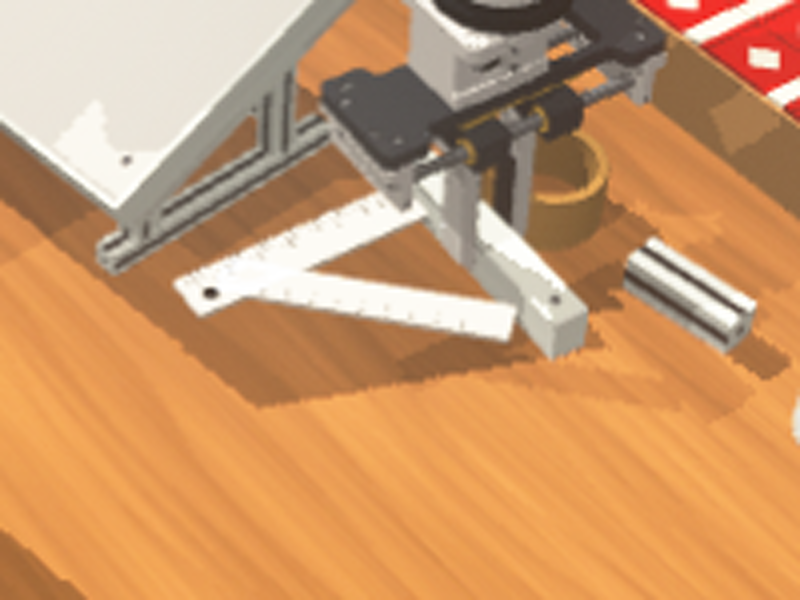

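The square is held well and hangs level. Next I carry it over the deck, tilting by 25°.

move_arm(
  deltas=[-0.12, 0.02, -0.08, 2, 1, -5, 1, -0.24, 0.04, -0.15, 6, 3, -9, 1, -0.37, 0.06, -0.22, 11, 5, -10, 1, -0.37, 0.06, -0.22, 16, 7, -10, 1, -0.37, 0.06, -0.22, 21, 9, -10, 1, -0.37, 0.06, -0.22, 26, 11, -9, 1, -0.37, 0.06, -0.22, 31, 12.5, -8, 1, -0.37, 0.06, -0.22, 36, 13.5, -7, 1],
)

```text
time: 9.3
tool_pos: [0.6203, 0.0635, 0.259]
ee_rot: [2.722, -0.005, 1.676]
wrist_force: [1.6, -0.1, -3.6]
width: 0.0215
finger_force: 30.0
```

```bash
python3 - <<'E'
from p import *
D=.030
d=deck(x=.031,y=-.05,z=.06); delta((d[0],d[1]+D*d[0][:,2])); indeck()
E
```

```text
turn [-0.0172 -0.0034 -0.0047] cm [7.79 0.15 3.79] t 9.3 F [ 1.6 -0.1 -3.6] w 21.5 ff 30.0
tcp deck mm [  29.8 -128.    67.6] rel rot deg [ 0.19  0.99 -0.27]
F deck [-0.1 -0.2 -3.9]
```

move_arm(
  deltas=[-0.017, 0, -0.005, 3, 0.15, 1, 1, -0.017, 0, -0.005, 5.5, 0.15, 2, 1, -0.017, 0, -0.005, 7.8, 0.15, 3, 1, -0.017, 0, -0.005, 7.8, 0.15, 3, 1, -0.017, 0, -0.005, 7.8, 0.15, 3, 1, -0.017, 0, -0.005, 7.8, 0.15, 3, 1],
)

```text
time: 9.9
tool_pos: [0.6265, 0.1399, 0.2364]
ee_rot: [2.7, -0.002, 1.679]
wrist_force: [0.6, 0.1, -4.4]
width: 0.0217
finger_force: 30.0
```

```bash
cat > look.py <<'E'
from p import *
import sys
def run(f,D=.030):
    o=robot.get_obs(); indeck(o); print('t',o['time'],'w',o['width'],'M deck',(Rd.T@o['wrist_torque']).round(2))
    s=snap('side',f+'s'); t=snap('top',f+'t')
    for nm,q in(('side',s),('top',t)):
        W=cloud(q); L=(W-Od)@Rd*1e3; L[~np.isfinite(L)]=1e4
        im=q['image']; np.save(f+nm+'.npy',L)
    return s,t
E
python3 - <<'E'
from look import *
s,t=run('a')
def crop(q,k,h,P):
    u=proj(q,P)[0].astype(int); return cv2.resize(q['image'][u[1]-h[1]:u[1]+h[1],u[0]-h[0]:u[0]+h[0],::-1],None,fx=k,fy=k,interpolation=cv2.INTER_CUBIC),u
C=Od+Rd@[-.05,-.03,.03]
a,u=crop(s,5,(40,60),C); b,v=crop(t,5,(40,60),C); print(u,v); cv2.imwrite('pics/a.png',np.hstack([a,b]))
E
```

```text
tcp deck mm [ 33.2 -52.7  41.1] rel rot deg [ 0.12 -0.28  0.  ]
F deck [-1.3  0.1 -4.3]
t 9.9 w 0.021675478819289006 M deck [-0.06  0.35  0.08]
[313 173] [256 195]
```

View pics/a.png

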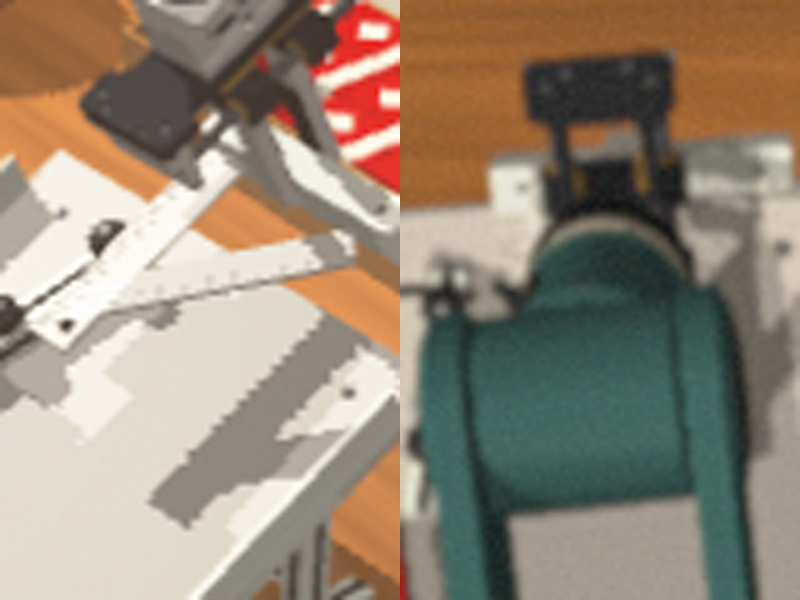

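The side crop shows the square hanging over the deck, leg tip at crop (50,335) and fence at upper right, lower end on the right at crop (380,210). I measure the plate and fence in the deck frame.

```bash
cat > sq.py <<'E'
from look import *
def sqfit(f):
    L=np.load(f+'side.npy'); im=pickle.load(open(f+'s.pkl','rb'))['image'].astype(int)
    white=(im.min(2)>150)&(im.max(2)-im.min(2)<40)
    return L,white
def pt(L,q,uv):  # uv in crop px
    u=q[0]-40+uv[0]/5; v=q[1]-60+uv[1]/5; return L[int(round(v)),int(round(u))].round(1)
if __name__=='__main__':
    L,w=sqfit('a'); q=(313,173)
    for n,uv in dict(tip=(50,335),legmid=(130,245),legtop=(215,160),strutmid=(230,270),strutend=(330,250),fencetopR=(375,205),fencetopmid=(310,165),faceend=(340,215)).items(): print(n,pt(L,q,uv))
    m=w&(L[...,2]>25)&(L[...,2]<100)&(L[...,0]>-160)&(L[...,0]<-10)&(L[...,1]>-140)&(L[...,1]<40)
    P=L[m]; print(len(P))
    A=np.c_[P[:,:2],np.ones(len(P))]
    k=np.ones(len(P),bool)
    for _ in range(8):
        c=np.linalg.lstsq(A[k],P[k,2],rcond=None)[0]; r=P[:,2]-A@c; k=abs(r)<4
    print('plate top z = %.1f + x*%.4f + y*%.4f'%(c[2],c[0],c[1]),k.sum(),'rms',r[k].std())
    B=P[k]
    for x in range(-130,-10,15):
        b=B[abs(B[:,0]-x)<5]; 
        if len(b)>3: print(x,'ymax',np.sort(b[:,1])[-3:].round(1))
    print('xmin',np.sort(B[:,0])[:4])
E
python3 sq.py
```

```text
tip [-126.8    0.3   69.2]
legmid [-56.6   5.1  69.4]
legtop [14.6  5.3 69.1]
strutmid [-39.2 -61.7  72. ]
strutend [   1.  -102.1   72.3]
fencetopR [  29.3 -116.7   90.2]
fencetopmid [ 31.1 -64.8  90.1]
faceend [ 21.4 -91.3  73.7]
589
plate top z = 71.2 + x*0.0051 + y*-0.0022 548 rms 1.8520151580011062
-130 ymax [ 4.6  9.2 12.2]
-115 ymax [14.  14.1 14.9]
-100 ymax [15.3 15.4 15.4]
-85 ymax [12.2 12.3 13.4]
-70 ymax [11.7 13.3 14. ]
-55 ymax [11.4 12.5 16.8]
-40 ymax [14.6 15.6 17.1]
-25 ymax [12.6 13.  14.6]
xmin [-129.15616071 -128.89983682 -128.85924594 -128.78571539]
```

The plate is parallel to the deck within 0.3°. Its underside is about 67 mm above the deck, the straight edge is at y ≈ 15, and the fence face is at x ≈ +21. I lower it.

move_arm(
  deltas=[0, 0, 0, 0, -0.3, 2.5, 1, 0, 0, 0, 0, -0.5, 4.5, 1, 0, 0, 0, 0, -0.8, 5.5, 1, 0, 0, 0, 0, -1, 6, 1, 0, 0, 0, 0, -1, 6.2, 1, 0, 0, 0, 0, -1, 6.2, 1],
)

```text
time: 10.6
tool_pos: [0.645, 0.1429, 0.1791]
ee_rot: [2.696, -0.003, 1.68]
wrist_force: [-0.5, 0.9, -3.3]
width: 0.0217
finger_force: 30.0
```

```bash
python3 - <<'E'
from p import *
indeck()
E
```

```text
tcp deck mm [ 26.  -51.8 -18.7] rel rot deg [ 0.18 -0.55  0.02]
F deck [-1.8  0.9 -2.8]
```

move_arm(
  deltas=[0.008, 0, 0, 0, 0, 0.3, 1, 0.008, 0, 0, 0, 0, 0.5, 1, 0.008, 0, 0, 0, 0, 0.7, 1, 0.008, 0, 0, 0, 0, 0.8, 1, 0.008, 0, 0, 0, 0, 0.8, 1],
)

```text
time: 11.1
tool_pos: [0.6482, 0.1435, 0.1717]
ee_rot: [2.704, -0.003, 1.68]
wrist_force: [-2.0, -0.1, -0.3]
width: 0.022
finger_force: 30.0
```

```bash
python3 - <<'E'
from p import *
indeck()
E
```

```text
tcp deck mm [ 25.8 -51.5 -26.8] rel rot deg [ 0.18 -0.05  0.04]
F deck [-1.9  0.1  0.5]
```

The square is lightly down on the deck. Next I draw the fence to the upper edge.

move_arm(
  deltas=[0, 0, 0, 0, -0.4, 0, 1, 0, 0, 0, 0, -0.8, 0, 1, 0, 0, 0, 0, -1.1, 0, 1, 0, 0, 0, 0, -1.2, 0, 1, 0, 0, 0, 0, -1.3, 0, 1, 0, 0, 0, 0, -1.3, 0, 1],
)

```text
time: 11.7
tool_pos: [0.6367, 0.1421, 0.1663]
ee_rot: [2.704, -0.003, 1.68]
wrist_force: [-2.0, -0.3, 2.0]
width: 0.0215
finger_force: 30.0
```

```bash
python3 - <<'E'
from p import *
indeck()
E
```

```text
tcp deck mm [ 13.  -51.6 -26.8] rel rot deg [ 0.18 -0.1   0.03]
F deck [-1.  -0.1  2.7]
```

move_arm(
  deltas=[0, 0, 0, 0, -0.1, 0, 1, 0, 0, 0, 0, -0.2, 0, 1, 0, 0, 0, 0, -0.2, 0, 1, 0, 0, 0, 0, -0.2, 0, 1],
)

```text
time: 12.1
tool_pos: [0.6361, 0.142, 0.1661]
ee_rot: [2.701, -0.003, 1.68]
wrist_force: [5.4, 0.6, 3.1]
width: 0.0216
finger_force: 30.0
```

```bash
python3 - <<'E'
from p import *
indeck()
E
```

```text
tcp deck mm [ 12.4 -51.6 -26.7] rel rot deg [ 0.18 -0.24  0.02]
F deck [ 6.2 -0.   0.5]
```

The fence met the edge at x ≈ 12.4 with 6 N. I now slide left, swinging the guide with the straight edge.

move_arm(
  deltas=[0, 0, 0, 0.6, 0, 0, 1, 0, 0, 0, 1.3, 0, 0, 1, 0, 0, 0, 2.0, 0, 0, 1, 0, 0, 0, 2.7, 0, 0, 1, 0, 0, 0, 3.4, 0, 0, 1, 0, 0, 0, 4.0, 0, 0, 1, 0, 0, 0, 4.5, 0, 0, 1, 0, 0, 0, 4.5, 0, 0, 1],
)

```text
time: 12.9
tool_pos: [0.6316, 0.1843, 0.1661]
ee_rot: [2.701, 0.002, 1.678]
wrist_force: [5.9, -5.6, 3.1]
width: 0.0217
finger_force: 30.0
```

```bash
cat > g.py <<'E'
from look import *
def guide(f):
    for nm in('side','top'):
        L=np.load(f+nm+'.npy'); im=pickle.load(open(f+nm[0]+'.pkl','rb'))['image'].astype(int)
        k=(L[...,2]>33)&(L[...,2]<43)&(L[...,0]>-145)&(L[...,0]<-20)&(L[...,1]>30)&(L[...,1]<100)&(im.max(2)<110)
        n,lab,st,ce=cv2.connectedComponentsWithStats(k.astype(np.uint8))
        c=[L[lab==i].mean(0) for i in range(1,n) if st[i,4]>12]; print(nm,'knobs',[x.round(1).tolist() for x in c])
        if len(c)==2:
            a,b=sorted(c,key=lambda x:x[0]); print('  angle',np.arctan2(a[1]-b[1],b[0]-a[0]).round(3))
if __name__=='__main__':
    import sys
    run(sys.argv[1]); guide(sys.argv[1])
E
python3 g.py b
```

```text
tcp deck mm [ 12.4  -9.1 -26.8] rel rot deg [-0.1  -0.22  0.05]
F deck [ 6.1 -6.3  0.6]
t 12.9 w 0.021696549490687576 M deck [-1.18 -0.92 -0.05]
side knobs [[-120.2, 70.9, 35.5]]
top knobs [[-34.7, 70.3, 36.2]]
```

move_arm(
  deltas=[0, 0, 0, 0.2, 0, 0, 1, 0, 0, 0, 0.4, 0, 0, 1, 0, 0, 0, 0.5, 0, 0, 1, 0, 0, 0, 0.5, 0, 0, 1],
)

```text
time: 13.4
tool_pos: [0.6311, 0.1884, 0.166]
ee_rot: [2.701, 0.003, 1.678]
wrist_force: [5.7, -5.2, 2.9]
width: 0.0222
finger_force: 30.0
```

```bash
python3 - <<'E'
from p import *
indeck()
E
```

```text
tcp deck mm [ 12.4  -5.  -26.8] rel rot deg [-0.17 -0.22  0.03]
F deck [ 5.8 -5.8  0.5]
```

move_arm(
  deltas=[0, 0, 0, 0.1, 0, 0, 1, 0, 0, 0, 0.2, 0, 0, 1, 0, 0, 0, 0.3, 0, 0, 1, 0, 0, 0, 0.3, 0, 0, 1],
)

```text
time: 13.8
tool_pos: [0.631, 0.1907, 0.1661]
ee_rot: [2.701, 0.004, 1.677]
wrist_force: [6.4, -8.4, 3.7]
width: 0.0219
finger_force: 30.0
```

```bash
python3 - <<'E'
from p import *
indeck()
E
```

```text
tcp deck mm [ 12.5  -2.7 -26.8] rel rot deg [-0.24 -0.23  0.05]
F deck [ 6.5 -9.   1. ]
```

move_arm(
  deltas=[0, 0, 0, 0.1, 0, 0, 1, 0, 0, 0, 0.15, 0, 0, 1, 0, 0, 0, 0.15, 0, 0, 1, 0, 0, 0, 0.15, 0, 0, 1],
)

```text
time: 14.2
tool_pos: [0.6312, 0.1914, 0.1663]
ee_rot: [2.701, 0.006, 1.677]
wrist_force: [7.8, -9.8, 3.3]
width: 0.0213
finger_force: 30.0
```

```bash
python3 g.py c
```

```text
tcp deck mm [ 12.9  -2.  -26.7] rel rot deg [-0.32 -0.27  0.08]
F deck [  7.5 -10.5   0.2]
t 14.2 w 0.021342099182556435 M deck [-1.92 -1.01  0.23]
side knobs []
top knobs []
```

The slide has stiffened at y = -2, as expected for flush contact. I relieve the stored arm force before letting go.

move_arm(
  deltas=[0, 0, 0, -0.1, 0.05, 0, 1, 0, 0, 0, -0.18, 0.1, 0, 1, 0, 0, 0, -0.18, 0.1, 0, 1, 0, 0, 0, -0.18, 0.1, 0, 1],
)

```text
time: 14.7
tool_pos: [0.6312, 0.1915, 0.1662]
ee_rot: [2.703, 0.003, 1.679]
wrist_force: [4.3, -6.5, 3.9]
width: 0.0219
finger_force: 30.0
```

```bash
python3 - <<'E'
from p import *
indeck()
E
```

```text
tcp deck mm [ 12.8  -1.9 -26.8] rel rot deg [-0.13 -0.15  0.07]
F deck [ 4.9 -6.9  2.1]
```

move_arm(
  deltas=[0, 0, 0, -0.15, 0.08, 0, 1, 0, 0, 0, -0.25, 0.12, 0, 1, 0, 0, 0, -0.25, 0.12, 0, 1],
)

```text
time: 15.0
tool_pos: [0.6311, 0.1916, 0.1662]
ee_rot: [2.705, -0.002, 1.68]
wrist_force: [0.7, -2.5, 5.2]
width: 0.0219
finger_force: 30.0
```

```bash
python3 - <<'E'
from p import *
indeck()
E
```

```text
tcp deck mm [ 12.7  -1.8 -26.8] rel rot deg [ 0.13 -0.03  0.05]
F deck [ 2.6 -2.6  4.5]
```

move_arm(
  deltas=[0, 0, 0, -0.05, 0, -0.05, 0.5, 0, 0, 0, -0.05, 0, -0.05, 0.4, 0, 0, 0, -0.05, 0, -0.05, 0.2, 0, 0, 0, -0.05, 0, -0.05, 0.2, 0, 0, 0, -0.05, 0, -0.05, 0.2],
)

```text
time: 15.5
tool_pos: [0.6301, 0.1917, 0.1647]
ee_rot: [2.708, -0.003, 1.68]
wrist_force: [-0.2, 0.4, 0.0]
width: 0.0375
finger_force: 0.0
```

move_arm(
  deltas=[0, 0, 0, 0, 0, -1, 0.2, 0, 0, 0, 0, 0, -2.5, 0.2, 0, 0, 0, 0, 0, -5, 0.2, 0, 0, 0, 0, 0, -9, 0.2, 0, 0, 0, -5, 0, -11, 0.2, 0, 0, 0, -10, 0, -12, 0.2, 0, 0, 0, -15, 0, -12, 0.2, 0, 0, 0, -20, 0, -12, 0.2],
)

```text
time: 16.3
tool_pos: [0.6017, -0.0097, 0.2779]
ee_rot: [2.7, -0.001, 1.682]
wrist_force: [1.2, 0.4, -0.4]
width: 0.0373
finger_force: 0.0
```

move_arm(
  deltas=[0, 0, 0, -5, 0, 0, 0.2, 0, 0, 0, -10, 0, 0, 0.2, 0, 0, 0, -14, -2, 0, 0.2, 0, 0, 0, -14, -4, 0, 0.2],
)

```text
time: 16.7
tool_pos: [0.5806, -0.1567, 0.2576]
ee_rot: [2.705, -0.0, 1.674]
wrist_force: [0.5, 0.6, -0.4]
width: 0.0372
finger_force: 0.0
```

```bash
python3 g.py d; python3 - <<'E'
from p import *
C=Od+Rd@[-.07,.01,.0]; out=[]
for f in 'st':
    q=pickle.load(open(f'd{f}.pkl','rb')); u=proj(q,C)[0].astype(int); print(u)
    out.append(cv2.resize(q['image'][u[1]-60:u[1]+60,u[0]-40:u[0]+40,::-1],None,fx=5,fy=5,interpolation=cv2.INTER_CUBIC))
cv2.imwrite('pics/d.png',np.hstack(out))
E
```

```text
tcp deck mm [ -28.1 -342.7   93.1] rel rot deg [-0.08 -0.01 -0.22]
F deck [ 0.4  0.5 -0.6]
t 16.7 w 0.03720424981686522 M deck [0.01 0.02 0.01]
side knobs [[-44.5, 71.7, 34.7]]
top knobs [[-39.4, 73.9, 35.9], [-117.4, 74.5, 36.7]]
  angle 0.008
[302 179]
[243 200]
```

View pics/d.png

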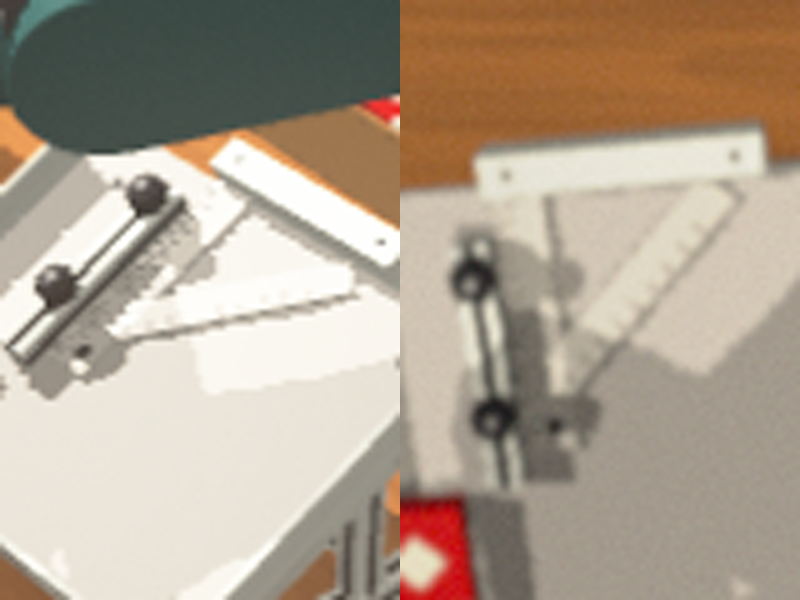

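The side and top crops show the square flat on the deck. Its fence lies along the upper edge (top crop 475–765, 125–195), and the guide stands parallel to the leg with knobs at top crop (472,278) and (492,415). I check the angles at sub-pixel level.

```bash
cat > fine.py <<'E'
from look import *
import sys
S=[robot.snapshot('top') for _ in range(10)]
s=S[0]; g=np.mean([x['image'].astype(float) for x in S],0); D=np.median(np.stack([x['depth'] for x in S]),0)
cv2.imwrite('pics/avg.png',g[:,:,::-1].astype(np.uint8)); 
def onplane(uv,h):
    p=cv2.undistortPoints(np.array(uv,float).reshape(-1,1,2),K(s),np.array(s['D'],float))[:,0]
    d=np.c_[p[:,0],-p[:,1],-np.ones(len(p))]@rot(s['orientation']).T; o=np.array(s['origin'])
    n=Rd[:,2]; t=((Od-o)@n+h)/(d@n); return ((o+d*t[:,None]-Od)@Rd)*1e3
up=8
def sample(x,y,h): # intensity at deck coords (mm)
    P=Od+np.stack([x,y,np.full_like(x,h)],-1).reshape(-1,3)/1e3@Rd.T
    uv=proj(s,P).astype(np.float32); gg=g.mean(2).astype(np.float32) if CH is None else g[...,CH].astype(np.float32)
    return cv2.remap(gg,uv[:,0].reshape(x.shape),uv[:,1].reshape(x.shape),cv2.INTER_CUBIC)
CH=2
# fence rear top edge: blue channel white->wood
ys=np.arange(-80,62,4.); xs=np.arange(8,36,.25); X,Y=np.meshgrid(xs,ys); I=sample(X,Y,.020)
e=[xs[np.argmin(np.gradient(cv2.GaussianBlur(r[None],(0,0),4)[0]))] for r in I]; e=np.array(e)
f=np.polyfit(ys,e,1); k=abs(e-np.polyval(f,ys))<1.5; f=np.polyfit(ys[k],e[k],1); print('fence rear x=%.2f at y=-10 (22 wanted), slope %.4f'%(np.polyval(f,-10),f[0]),k.sum(),np.std(e[k]-np.polyval(f,ys[k])).round(2))
# deck edge right of / left of fence
for a,b in((72,150),(-155,-95)):
    ys=np.arange(a,b,4.);xs=np.arange(-12,12,.25);X,Y=np.meshgrid(xs,ys);I=sample(X,Y,0.)
    e=np.array([xs[np.argmin(np.gradient(cv2.GaussianBlur(r[None],(0,0),4)[0]))] for r in I]);print('deck edge y',a,b,'x',np.median(e))
    E=(e,ys) if a>0 else (np.r_[E[0],e],np.r_[E[1],ys])
kk=abs(E[0]-np.median(E[0]))<3; print('deck edge slope %.4f'%np.polyfit(E[1][kk],E[0][kk],1)[0])
# knobs: matched darkness centroid on plane z=36
CH=None
c=[]
for x0 in(-120,-42):
    X,Y=np.meshgrid(np.arange(x0-20,x0+20,.5),np.arange(55,95,.5)); I=sample(X,Y,.036); w=np.clip(85-I,0,None)
    m=np.hypot(X-x0,Y-75)<15
    for _ in range(5):
        cx,cy=(w*m*X).sum()/(w*m).sum(),(w*m*Y).sum()/(w*m).sum(); m=np.hypot(X-cx,Y-cy)<13
    c.append((cx,cy)); 
print('knobs',np.round(c,2),'angle %.4f'%np.arctan2(c[0][1]-c[1][1],c[1][0]-c[0][0]))
E
python3 fine.py
```

```text
fence rear x=19.24 at y=-10 (22 wanted), slope -0.0060 36 0.24
deck edge y 72 150 x 3.125
deck edge y -155 -95 x 2.75
deck edge slope 0.0024
knobs [[-127.2    76.15]
 [ -46.42   76.44]] angle -0.0036
```

Guide and fence agree within 0.003 rad. The fence itself appears turned about 0.008 rad from the deck edge, which would leave its right end roughly 1 mm off. I'll nudge that end from behind with closed fingers.

move_arm(
  deltas=[0, 0, 0.004, 4, 4, 0, 1, 0, 0, 0.004, 9, 8, 0, 1, 0, 0, 0.004, 14, 9.5, 0, 1, 0, 0, 0.004, 18, 9.5, 1, 1, 0, 0, 0.004, 23, 9.5, 2, 1, 0, 0, 0.004, 27, 9.5, 3, 1, 0, 0, 0.004, 27, 9.5, 3, 1, 0, 0, 0.004, 27, 9.5, 3, 1],
)

```text
time: 18.1
tool_pos: [0.6494, 0.1294, 0.2699]
ee_rot: [2.706, -0.004, 1.68]
wrist_force: [-0.5, -0.5, 0.9]
width: 0.0006
finger_force: 0.0
```

```bash
python3 - <<'E'
from p import *
indeck(); print(robot.get_obs()['width'])
E
```

```text
tcp deck mm [ 67.  -65.6  62.3] rel rot deg [ 0.23  0.07 -0.01]
F deck [-0.1 -0.4  1.1]
0.000649888820115277
```

move_arm(
  deltas=[0, 0, 0, -0.6, 0, 4, 1, 0, 0, 0, -0.6, 0, 7, 1, 0, 0, 0, -0.6, 0, 9.4, 1, 0, 0, 0, -0.6, -0.8, 9.4, 1, 0, 0, 0, -0.6, -1.6, 9.4, 1, 0, 0, 0, -0.6, -2.2, 9.4, 1, 0, 0, 0, -0.6, -2.5, 9.4, 1, 0, 0, 0, -0.6, -2.5, 9.4, 1],
)

```text
time: 18.9
tool_pos: [0.6673, 0.1237, 0.1768]
ee_rot: [2.702, -0.004, 1.677]
wrist_force: [0.5, 0.1, -0.7]
width: 0.0004
finger_force: 0.0
```

```bash
python3 - <<'E'
from p import *
indeck()
E
```

```text
tcp deck mm [ 43.2 -73.2 -29.3] rel rot deg [ 0.17 -0.16 -0.2 ]
F deck [ 0.2  0.  -0.8]
```

move_arm(
  deltas=[0, 0, 0, 0, -0.3, 0, 1, 0, 0, 0, 0, -0.5, 0, 1, 0, 0, 0, 0, -0.7, 0, 1, 0, 0, 0, 0, -0.8, 0, 1, 0, 0, 0, 0, -0.8, 0, 1],
)

```text
time: 19.4
tool_pos: [0.6615, 0.1229, 0.1727]
ee_rot: [2.702, -0.004, 1.676]
wrist_force: [5.5, -0.3, 0.1]
width: 0.0004
finger_force: 2.4
```

```bash
python3 - <<'E'
from p import *
indeck()
E
```

```text
tcp deck mm [ 36.2 -73.4 -30.5] rel rot deg [ 0.14 -0.21 -0.2 ]
F deck [ 5.  -0.9 -2.2]
```

move_arm(
  deltas=[0, 0, 0, 0, -0.1, 0, 1, 0, 0, 0, 0, -0.2, 0, 1, 0, 0, 0, 0, -0.2, 0, 1, 0, 0, 0, 0, -0.2, 0, 1],
)

```text
time: 19.8
tool_pos: [0.6611, 0.1226, 0.1732]
ee_rot: [2.698, -0.003, 1.676]
wrist_force: [7.3, -0.9, 1.0]
width: 0.0004
finger_force: 3.6
```

```bash
python3 - <<'E'
from p import *
indeck()
E
```

```text
tcp deck mm [ 36.1 -73.6 -29.9] rel rot deg [ 0.13 -0.41 -0.2 ]
F deck [ 6.9 -1.7 -2.1]
```

The fence is solidly seated there. I back away and re-measure.

move_arm(
  deltas=[0, 0, 0, 0, 1, 0, 1, 0, 0, 0, 0, 2.5, 0, 1, 0, 0, 0, 0, 3, -3, 1, 0, 0, 0, 0, 3, -7, 1, 0, 0, 0, -4, 3, -10, 1, 0, 0, 0, -9, 2, -11, 1, 0, 0, 0, -14, 0, -11, 1, 0, 0, 0, -19, -2, -11, 1],
)

```text
time: 20.6
tool_pos: [0.6156, -0.0648, 0.2629]
ee_rot: [2.706, -0.005, 1.678]
wrist_force: [0.4, -0.4, -1.0]
width: 0.0007
finger_force: 0.0
```

move_arm(
  deltas=[0, 0, 0, -4, -2, 0, 1, 0, 0, 0, -8, -5, 0, 1, 0, 0, 0, -10, -8, 0, 1, 0, 0, 0, -10, -8, 0, 1],
)

```text
time: 21.0
tool_pos: [0.5514, -0.1732, 0.2246]
ee_rot: [2.712, -0.008, 1.672]
wrist_force: [0.6, 1.0, 0.4]
width: 0.0004
finger_force: 0.0
```

```bash
python3 fine.py; python3 g.py e
```

```text
fence rear x=18.83 at y=-10 (22 wanted), slope -0.0018 36 0.25
deck edge y 72 150 x 3.0
deck edge y -155 -95 x 2.5
deck edge slope 0.0029
knobs [[-127.13   75.92]
 [ -46.29   75.99]] angle -0.0009
tcp deck mm [ -64.3 -353.3   78.1] rel rot deg [ 0.21 -0.02 -0.11]
F deck [ 0.5 -0.  -0.3]
t 21.5 w 0.0007546421057287437 M deck [ 0.01  0.13 -0.01]
side knobs [[-123.3, 70.2, 35.1]]
top knobs [[-42.4, 68.9, 36.6], [-118.1, 74.0, 36.9]]
  angle 0.067
```

```bash
python3 - <<'E'
from p import *
a=cv2.imread('pics/avg.png'); cv2.imwrite('pics/fin.png',cv2.resize(a[155:275,175:335],None,fx=5,fy=5,interpolation=cv2.INTER_CUBIC))
E
```

```text
(no output)
```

View pics/fin.png

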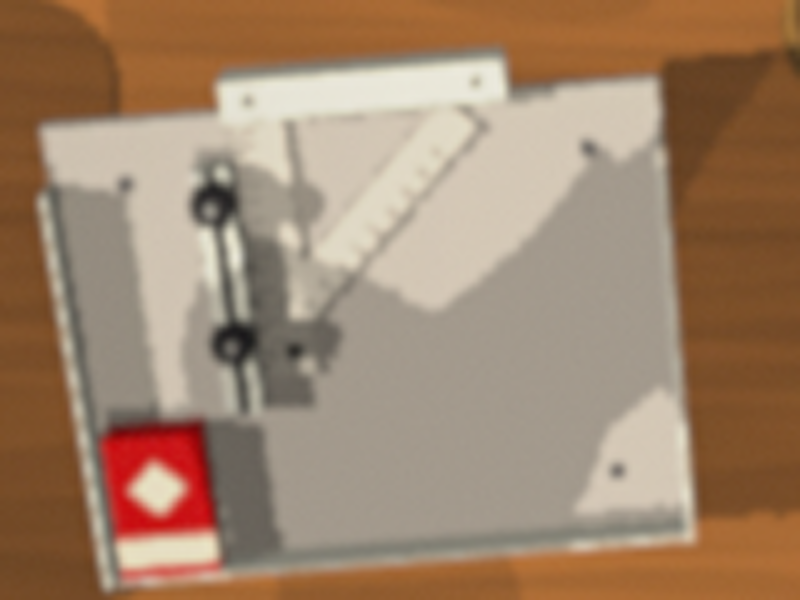

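The square lies flat. Its fence follows the upper edge at (215–505, 50–120), and the guide, with knobs at (213,203) and (235,343), runs along the leg. The carton at (160,500) is untouched and the robot is clear, so I hand the job in.

```bash
python3 -c "
from bench import robot
print(robot.close_job())"
```

```text
the job is handed in; nothing more can be done
None
```

The job is handed in at about 21.5 s of the 48 s allowed: the square lies flat on the deck with its fence seated on the upper edge, and the guide is flush along its straight edge to about 1 mrad by camera; I saw nothing else disturbed, but only the chute carton was re-checked in the last picture.

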